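# Hang the round-indicator drum on its stand

## Robot

A 6-joint arm with a two-finger parallel gripper is mounted at the origin on the work surface. World frame = base frame: x ahead of the robot, y to its left, z up, the work surface at z = 0. Lengths are in m, angles in rad, forces in N, time in s.
With the tool pointing down it reaches from about 0.35 to 0.775 m from the base axis. Payload 7.3 kg.
Tool frame: the origin (TCP) lies on the centre line of the jaws, within the pads' length; the fingertips stand ahead of it and the grasp point (between the pads) lies 11 mm behind it (robot.nose_length is the z of the fingertips in the tool frame, in m); z points along the fingers, y is the line along which they close (so a half turn about z gives the same grasp; the last joint's range is limited). The gripper opens to 92 mm and grips with 3 to 60 N. Pads are 19 mm wide; open, the fingers measure 130 mm over their backs; the gripper's body (75 mm by 190 mm) begins 47 mm behind the grasp point.
Start: joints at [-1.388, 0.342, 1.524, -0, 1.275, -0.146], TCP at [0.17, -0.497, 0.235] pointing down, gripper open.
Joint ranges: [-2.53, 2.53], [-0.77, 2.02], [0.04, 2.7], [-1, 4.14], [0.28, 2.66], [-3.11, 3.11]. Speed limits (rad/s): [2.57, 2.57, 3.14, 3.14, 3.14, 3.14].

## Interface

Orientations are given as [roll, pitch, yaw] about the fixed x, y, z axes, in that order (R = Rz(yaw) Ry(pitch) Rx(roll)).
In Python, from cell import robot, cams gives the robot as it stands. The module is installed in compiled form; this text tells all that it offers.
- The arm moves only by the tool carry_out, never from a script. Its argument "deltas" is a list of rows, each a list of 7 numbers: the shift along the tool's x, y, z in cm, then the turn, a rotation vector about the tool's x, y, z in rad, then the opening, from 0 (shut) to 1 (fully open). A call has exactly 8 rows; each row shifts and turns the commanded pose from where the row before left it, along the tool's axes as they then stand; what a row does not reach is not made up. A row lasts 1/12 s, in which the tool goes at most 41.7 mm and 7.16 degrees, less where a joint would pass 70% of its speed; a pose out of reach is approached as far as the arm can. A call is refused whole if a number of a shift passes 4.17 or a number of a turn 0.125, either way. A call with a gripper value outside its range is refused whole. The fingers move at their own pace and stop on an object; "force" is the grip in N (left out, the last holds). Time passes only in rows, so rows that do not move let the fingers close, or fill a call up. It gives the time, the measured TCP pose, the force, the opening and the grip force at its end, in the units of the state.
- robot.observe(): the state, without advancing time (a new reading comes with each control period).
- cams.read_camera(name): name is "side" or "top" or "wrist"; returns a dict with "image" (400x640x3 uint8, blue, green, red), "depth" (400x640 float32, m along the optical axis (not along the pixel's ray), 0 where there is no reading), "fx", "fy", "cx", "cy" (pixels), "world_to_cam" (4x4, takes a point from world to camera coordinates). Camera axes: x right, y up, looking along -z (the intrinsics and any distortion apply to the point x, -y, -z); pixel columns grow to the right and rows downward; lengths in m; the calibration is good to about 2 mm. A picture is of the moment at which its call begins.
- robot.hand_in(): hands the job in; it is judged then, once.
The state is a dict: "time": time; "qpos": joint angles; "qvel": joint speeds; "joint_efforts": joint torques, N m; "tool_pos": TCP position; "tool_rot": TCP orientation; "contact_force": force on the tool from outside, world axes, zero at the start; "torque": the same for the moment, N m; "opening": finger opening in m; "grip_force": force on a finger pad.
Only numpy, scipy, OpenCV 4.12 (cv2) and the standard library are available. Lean on these libraries where they do the work, as an engineer would, in place of code of your own. Each camera call takes 0.05 s, during which the arm holds its last target. There are 200 camera calls.

## Task

Set up the club's round indicator: take the spindle by its square handle, thread its rod through the bore of the larger, eight-sided walnut drum lying on the shelf, lift the drum on the rod and lay the rod across both forks of the wooden stand, so that the drum hangs between the two posts with the handle outside them. Do not take the drum with the fingers, leave the smaller six-sided drum where it lies, and let go at the end.

Things in the scene. Friction and masses are not known exactly. Their poses are not given: they have to be found in the camera images.
- spindle_grip (a point): Centre of the spindle's square walnut handle, 28 x 28 mm, 56 mm long along y, lying on the shelf (centre 14 mm up; grip it across x; z up). A 10 mm round wooden rod runs on from it along +y, on the handle's axis, from y = 28 mm to the end of its rounded 14 mm nose at y = 178 mm. The handle is the heavy end, so the rod lies level, free of the shelf. Loose, 50 g.
- drum_center (a point): Centre of the larger drum: eight-sided walnut prism 72 mm across flats, 50 mm long along y, brass pips on its faces, lying on a flat (centre 36 mm above the shelf, z up). Its bore, 36 mm across, runs level along y, open at both ends. Loose, about 105 g. Hanging on the rod, its centre is 13 mm below the rod's axis.
- spare_center (a point): Centre of the smaller drum, to be left alone: six-sided walnut prism 52 mm across flats, 40 mm long along y, bore 20 mm across, lying on a flat (centre 26 mm above the shelf). The two drums may stand in each other's place.
- stand_seat (a point): Fixed wooden stand: base 80 (x) by 150 (y) by 12 mm; two posts 12 mm thick centred at y = -51 and +51 mm, each ending in a V fork open upwards, 50 mm wide along x at the mouth, tips 105 mm above the shelf. This point is midway between the forks on the axis of a seated rod (along y), 85 mm above the shelf, z up. With the rod centred the handle's centre is 103 mm away along y.
Mind the look-alikes: they are no part of the job. What is shaped like the part that bears drum_center but pink is not meant. Leave any blue look-alike of the part that bears spindle_grip alone.

How it is judged:
On the way:
1. the eight-sided drum hangs on the spindle's rod, lifted clear of the shelf (centre more than 70 mm above it) (x of drum_center in the frame of spindle_grip between -0.02 and 0.02 m and z of drum_center in the frame of spindle_grip between -0.02 and 0.02 m and y of drum_center in the frame of spindle_grip between 0.045 and 0.16 m and angle between the y axis of drum_center and the y axis of spindle_grip, either way round below 0.4 rad and height (world z) of drum_center above 0.07 m and contact force between the fingers and drum below 0.5 N and horizontal distance between drum_center and stand_seat above 0.08 m), for 0.2 s.
At the end, for the whole second after the job is handed in: Rod in both forks (axis within 12 mm of the seat and 0.15 rad of its line, centred lengthwise within 20 mm, handle outside the posts); the eight-sided drum hangs on it within 25 mm of midway between the posts; both let go and at rest; the six-sided drum within 30 mm of its start (x of stand_seat in the frame of spindle_grip between -0.012 and 0.012 m and z of stand_seat in the frame of spindle_grip between -0.012 and 0.012 m and y of stand_seat in the frame of spindle_grip between 0.082 and 0.124 m and angle between the y axis of spindle_grip and the y axis of stand_seat, either way round below 0.15 rad and y of drum_center in the frame of stand_seat between -0.025 and 0.025 m and x of drum_center in the frame of stand_seat between -0.02 and 0.02 m and z of drum_center in the frame of stand_seat between -0.025 and 0 m and angle between the y axis of drum_center and the y axis of stand_seat, either way round below 0.4 rad and linear speed of each of drum, spindle below 0.03 m/s and distance of spare_center from where it was at the start of the episode below 0.03 m); the robot touches nothing.
It fails at once if the fingers grip or push the eight-sided drum (more than 5 N) (contact force between the fingers and drum above 5 N).
It fails at once if the six-sided drum is moved by more than 30 mm (distance of spare_center from where it was at the start of the episode above 0.03 m).
It also fails if it takes over 54 s, if anything falls off the work surface, if the arm or the gripper's body presses on something with over 40 N, if the wrist force passes 120 N, or if a joint passes its speed limit or range.

## Working session

There is one attempt and no reset: what is moved stays moved. The work goes in short steps, Python scripts to look and compute and a tool call to move; the robot and the scene stay as the last step left them, time stands still between calls to the robot, and variables do not carry over. Pictures are saved under pics/ and viewed, at most 11 in all, crops included, and the job is handed in when it is done.

Besides the shell and the picture viewer there is one more tool, called after "Emit:" as a command line: name --pt "numbers of a row" for each row, then --argument value for the rest. carry_out: Moves the arm, as the interface text tells. Its arguments: {"type":"object","properties":{"deltas":{"type":"array","items":{"type":"array","items":{"type":"number"}}},"force":{"type":"number"}},"required":["deltas"]}

```bash
mkdir -p pics
cat > h.py <<'E'
import numpy as np, cv2
from cell import robot, cams
def cloud(c):
    d=c["depth"]; h,w=d.shape
    u,v=np.meshgrid(np.arange(w),np.arange(h))
    P=np.stack([(u-c["cx"])/c["fx"]*d,-(v-c["cy"])/c["fy"]*d,-d],-1)
    T=np.linalg.inv(c["world_to_cam"]); return P@T[:3,:3].T+T[:3,3]
E
python3 - <<'E'
from h import *
print(robot.observe(), robot.nose_length)
for n in ("top","side"):
    c=cams.read_camera(n); np.savez(f"{n}0.npz",**c); cv2.imwrite(f"pics/{n}0.png",c["image"])
    print(n,c["fx"],c["cx"],c["cy"],np.round(np.linalg.inv(c["world_to_cam"]),3).tolist(),(c["depth"]>0).mean(), [k for k in c])
E
```

```text
{'time': 0.0, 'qpos': array([-1.38801376e+00,  3.42761404e-01,  1.52499302e+00, -2.66926949e-05,
        1.27540919e+00, -1.46020223e-01]), 'qvel': array([-0.00016582,  0.00239722, -0.00010084,  0.00025677, -0.0006667 ,
       -0.00099115]), 'joint_efforts': array([ 1.36288414e-03, -4.31230688e+01, -2.44214398e+01,  7.18992180e-02,
        5.60728332e-02, -1.16232263e-04]), 'tool_pos': array([ 0.16945996, -0.4964885 ,  0.23403326]), 'tool_rot': array([-3.14003470e+00, -2.03324186e-04,  3.28810421e-01]), 'contact_force': array([-0.83050782, -0.4562443 , -0.47355992]), 'torque': array([ 0.00027136, -0.02820855, -0.02402736]), 'grip_force': 0.0, 'opening': 0.09167982395415439} 0.008
top 502.6070242557097 322.2655798334817 204.5254472948198 [[-0.006, 0.983, -0.183, 0.149], [-1.0, -0.002, 0.02, -0.024], [0.019, 0.183, 0.983, 1.526], [0.0, 0.0, 0.0, 1.0]] 0.99605859375 ['image', 'depth', 'fx', 'fy', 'cx', 'cy', 'world_to_cam']
side 371.22299419301163 320.1142841585677 198.357264178915 [[1.0, 0.006, -0.02, 0.42], [-0.021, 0.497, -0.867, -0.828], [0.005, 0.868, 0.497, 0.53], [0.0, 0.0, 0.0, 1.0]] 0.99601171875 ['image', 'depth', 'fx', 'fy', 'cx', 'cy', 'world_to_cam']
```

View pics/top0.png

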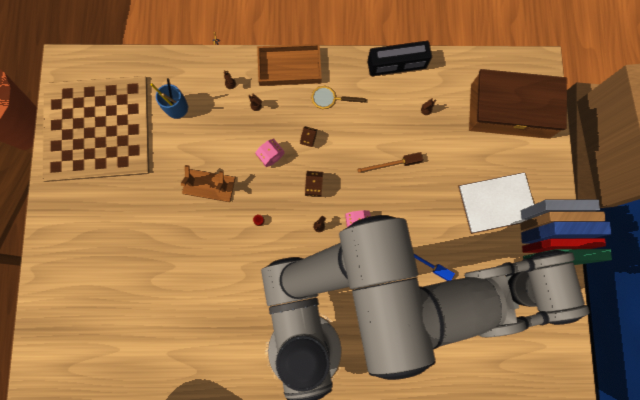

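View pics/side0.png

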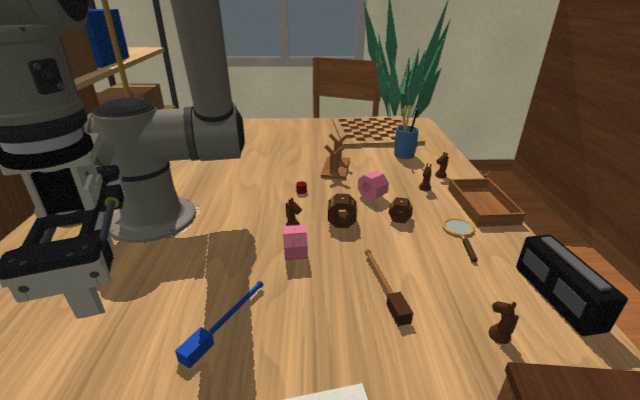

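The top view shows the spindle with its handle at (413,159) and nose at (360,169). The large drum is at (314,184), the spare at (309,137) and the stand at (208,183). The pink look-alikes are at (269,152) and (357,218), and the blue one is at (440,270). The side view agrees: drum (342,210), spare (401,210), spindle handle (399,307).

Run:
```python
from h import *
class L(dict): pass
rois={"top":{"handle":(400,148,432,172),"rod":(350,148,404,178),"drum":(298,165,332,203),"spare":(295,122,324,152),"stand":(170,155,250,208)},
"side":{"handle":(380,285,418,328),"rod":(360,245,395,292),"drum":(322,188,362,234),"spare":(385,192,416,227),"stand":(315,128,356,182)}}
for n in ("top","side"):
    c=dict(np.load(n+"0.npz")); P=cloud(c); hsv=cv2.cvtColor(c["image"],cv2.COLOR_BGR2HSV)
    print(n,"table z",np.median(P[180:190,440:450,2]) if n=="top" else np.median(P[340:360,280:300,2]))
    for k,(a,b,e,f) in rois[n].items():
        p=P[b:f,a:e].reshape(-1,3); im=c["image"][b:f,a:e].reshape(-1,3)
        m=(p[:,2]>0.006)&(c["depth"][b:f,a:e].ravel()>0)
        q=p[m]; z=q[:,2]
        t=q[z>np.percentile(z,95)-0.006]
        r=cv2.minAreaRect((q[:,:2]*1000).astype(np.float32))
        rt=cv2.minAreaRect((t[:,:2]*1000).astype(np.float32))
        print(k,len(q),"z95",z.max().round(4),np.percentile(z,95).round(4),"rect",np.round(r[0]),np.round(r[1]),round(r[2],1),"top",np.round(rt[0]),np.round(rt[1]),round(rt[2],1),len(t))
```

```text
top table z -0.0006584756640917178
handle 215 z95 0.0369 0.0315 rect [ 577. -338.] [80. 69.] 86.9 top [ 576. -337.] [28. 54.] 11.6 106
rod 185 z95 0.0245 0.0223 rect [ 566. -228.] [ 94. 159.] 0.0 top [ 554. -236.] [ 12. 145.] 12.0 91
drum 440 z95 0.0796 0.0746 rect [499. -25.] [123.  84.] 8.4 top [489. -29.] [42. 48.] 0.0 149
spare 265 z95 0.0589 0.0548 rect [651. -22.] [72. 96.] 89.7 top [643. -11.] [41. 35.] 68.7 111
stand 1265 z95 0.1076 0.0962 rect [511. 294.] [246. 158.] 89.6 top [495. 296.] [115.  62.] 79.8 114
side table z -0.0005541038890036765
handle 619 z95 0.0302 0.0286 rect [ 574. -321.] [29. 93.] 12.2 top [ 578. -338.] [29. 57.] 11.1 384
rod 236 z95 0.0206 0.0195 rect [ 554. -232.] [ 12. 136.] 12.0 top [ 554. -232.] [ 12. 136.] 12.0 229
drum 837 z95 0.074 0.0719 rect [507.  32.] [187.  75.] 78.8 top [494. -29.] [54. 42.] 87.5 187
spare 467 z95 0.0538 0.0523 rect [651.  29.] [134.  63.] 85.2 top [648. -12.] [44. 36.] 72.6 136
stand 1019 z95 0.1032 0.0941 rect [528. 446.] [466.  91.] 80.7 top [497. 297.] [123.  60.] 79.9 94
```

Run:
```python
from h import *
def pca(q):
    c=q.mean(0);w,V=np.linalg.eigh(np.cov((q-c).T));v=V[:,-1];v=v*np.sign(v[1] if abs(v[1])>.1 else 1)
    s=(q-c)@v; n=np.array([v[1],-v[0]]); t=(q-c)@n
    mid=c+v*(s.max()+s.min())/2+n*(t.max()+t.min())/2
    return np.round(mid*1000,1),"axis from +y toward -x deg",round(np.degrees(np.arctan2(-v[0],v[1])),1),"ext",np.round([np.ptp(s)*1000,np.ptp(t)*1000],1)
for n in ("top","side"):
    c=dict(np.load(n+"0.npz")); P=cloud(c); ok=c["depth"]>0
    def sel(x0,x1,y0,y1,z0,z1): return P[ok&(P[...,0]>x0)&(P[...,0]<x1)&(P[...,1]>y0)&(P[...,1]<y1)&(P[...,2]>z0)&(P[...,2]<z1)][:,:2]
    off=.002 if n=="top" else 0
    print(n)
    print("handle",pca(sel(.54,.61,-.38,-.30,.022,.035)))
    q=sel(.52,.60,-.305,-.15,.01,.028);print("rod",pca(q))
    for nm,a in (("drum",(.44,.55,-.08,.02,.069+off,.078)),("spare",(.60,.69,-.05,.03,.049+off,.058)),("base",(.40,.6,.18,.40,.007,.017)),("tips",(.40,.6,.18,.40,.085,.112))):
        q=sel(*a); print(nm,len(q),pca(q))
        if nm=="tips":
            _,lab,ce=cv2.kmeans(q.astype(np.float32),4,None,(3,50,1e-6),10,cv2.KMEANS_PP_CENTERS); print(np.round(ce*1000).tolist(),np.bincount(lab.ravel()))
        if nm=="drum":
            r=cv2.minAreaRect((q*1000).astype(np.float32));print(r)
    full=sel(.43,.56,-.09,.03,.02,.08); print("drumall",pca(full), cv2.minAreaRect((full*1000).astype(np.float32)))
im=np.load("top0.npz")["image"]; i2=np.load("side0.npz")["image"]
a=cv2.resize(im[115:215,150:350],(800,400),interpolation=cv2.INTER_CUBIC)
b=cv2.resize(i2[120:240,300:420],(400,400)); 
cv2.imwrite("pics/a.png",cv2.resize(np.hstack([a,b]),(800,267)))
```

```text
top
handle (array([ 575.5, -336. ]), 'axis from +y toward -x deg', np.float64(13.2), 'ext', array([60.2, 28.7]))
rod (array([ 553.7, -234.8]), 'axis from +y toward -x deg', np.float64(12.3), 'ext', array([143.4,  12.1]))
drum 76 (array([490.7, -28. ]), 'axis from +y toward -x deg', np.float64(-14.4), 'ext', array([50.9, 38.2]))
((491.1189270019531, -29.126264572143555), (47.45012283325195, 36.7307014465332), 89.7748794555664)
spare 68 (array([644.1, -12. ]), 'axis from +y toward -x deg', np.float64(-24.6), 'ext', array([40.2, 33.5]))
base 843 (array([503.9, 299. ]), 'axis from +y toward -x deg', np.float64(-8.7), 'ext', array([217.2, 191.8]))
tips 149 (array([495.6, 296.4]), 'axis from +y toward -x deg', np.float64(-9.9), 'ext', array([116.9,  62.4]))
[[523.0, 342.0], [504.0, 242.0], [483.0, 350.0], [465.0, 249.0]] [41 42 34 32]
drumall (array([492.1, -28.1]), 'axis from +y toward -x deg', np.float64(86.7), 'ext', array([74. , 50.1])) ((492.0979309082031, -28.047754287719727), (50.16172790527344, 73.87303924560547), 87.29705810546875)
side
handle (array([ 578.3, -338.2]), 'axis from 
[... 308 characters left out ...]
673831939697266), (52.45915222167969, 35.218929290771484), 86.64808654785156)
spare 117 (array([647.7, -11.6]), 'axis from +y toward -x deg', np.float64(-12.4), 'ext', array([43.6, 33. ]))
base 348 (array([497.3, 292.7]), 'axis from +y toward -x deg', np.float64(-15.7), 'ext', array([156.7,  90.5]))
tips 111 (array([497.7, 297.2]), 'axis from +y toward -x deg', np.float64(-9.5), 'ext', array([123.3,  60.5]))
[[468.0, 246.0], [487.0, 348.0], [527.0, 339.0], [508.0, 239.0]] [29 31 25 26]
drumall (array([494.2, -29. ]), 'axis from +y toward -x deg', np.float64(86.7), 'ext', array([71.4, 55.2])) ((494.0414123535156, -29.371484756469727), (54.97422790527344, 70.89470672607422), 85.73717498779297)
```

View pics/a.png

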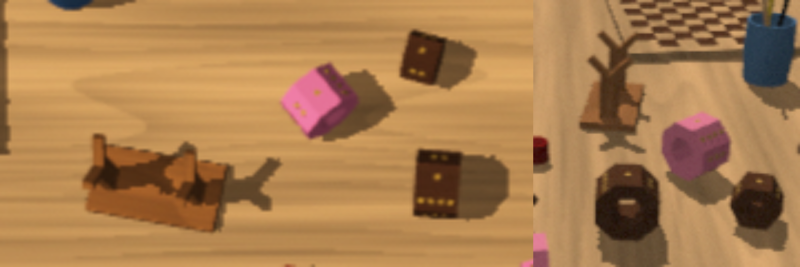

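Crop: the stand is at left (155,185), the large drum at (437,183) with its axis nearly along the row, and the spare at (424,57). My estimates are:

| Part | Position (m) | Yaw |
|---|---|---|
| Handle | (0.577, -0.337) | +12.2° |
| Drum | (0.493, -0.0285) | about -3.3° |
| Seat | (0.496, 0.295) | about -10° |

I'll turn to yaw 102.2° and move above the handle.

Emit:
carry_out --pt "0 0 0 0 0 -0.121 1" --pt "0 0 0 0 0 -0.121 1" --pt "0 0 0 0 0 -0.121 1" --pt "0 0 0 0 0 -0.121 1" --pt "0 0 0 0 0 -0.121 1" --pt "0 0 0 0 0 -0.121 1" --pt "0 0 0 0 0 -0.121 1" --pt "0 0 0 0 0 -0.121 1" --force 60

```text
time: 0.77
tool_pos: [0.1695, -0.4966, 0.2343]
tool_rot: [-3.141, -0.001, 1.303]
contact_force: [1.0, 0.8, -0.7]
opening: 0.0918
grip_force: 0.0
```

Emit:
carry_out --pt "0 0 0 0 0 -0.121 1" --pt "0 0 0 0 0 -0.121 1" --pt "0 0 0 0 0 -0.121 1" --pt "0 0 0 0 0 -0.121 1" --pt "0.58 3.6 1.1 0 0 0 1" --pt "0.58 3.6 1.1 0 0 0 1" --pt "0.58 3.6 1.1 0 0 0 1" --pt "0.58 3.6 1.1 0 0 0 1"

```text
time: 1.43
tool_pos: [0.3066, -0.4434, 0.19]
tool_rot: [-3.142, -0.0, 1.78]
contact_force: [-0.2, -0.9, -0.3]
opening: 0.0916
grip_force: 0.0
```

Emit:
carry_out --pt "0.58 3.6 1.1 0 0 0 1" --pt "0.58 3.6 1.1 0 0 0 1" --pt "0.58 3.6 1.1 0 0 0 1" --pt "0.58 3.6 1.1 0 0 0 1" --pt "0.58 3.6 1.1 0 0 0 1" --pt "0.58 3.6 1.1 0 0 0 1" --pt "0.58 3.6 1.1 0 0 0 1" --pt "0 0 0 0 0 0 1"

```text
time: 2.1
tool_pos: [0.5477, -0.3476, 0.1102]
tool_rot: [-3.141, -0.004, 1.785]
contact_force: [-1.2, -0.0, 0.1]
opening: 0.0916
grip_force: 0.0
```

```bash
cat >> h.py <<'E'
from scipy.spatial.transform import Rotation as Ro
def togo(p,yaw):
    s=robot.observe(); R=Ro.from_euler('xyz',s["tool_rot"])
    T=Ro.from_euler('xyz',[np.pi,0,np.radians(yaw)])
    print("t",round(s["time"],2),"pos",s["tool_pos"].round(4),"rpy",np.degrees(s["tool_rot"]).round(2),"open",round(s["opening"]*1000,1),"grip",round(s["grip_force"],1),"F",s["contact_force"].round(1))
    print(" shift cm (tool)",(R.inv().apply(np.array(p)-s["tool_pos"])*100).round(2),"turn",(R.inv()*T).as_rotvec().round(4))
E
python3 - <<'E'
from h import *
togo([.577,-.337,.1],102.2)
c=cams.read_camera("wrist"); np.savez("wrist0.npz",**c); cv2.imwrite("pics/w0.png",c["image"])
s=cams.read_camera("top"); np.savez("top1.npz",**s)
P=cloud(s)
m=(P[...,0]>.3)&(P[...,0]<.46)&(P[...,1]>-.25)&(P[...,1]<0)&(P[...,2]>.02)&(P[...,2]<.15)
q=P[m]; print(len(q),q.min(0),q.max(0))
E
```

```text
t 2.1 pos [ 0.5477 -0.3476  0.1102] rpy [-179.98   -0.21  102.3 ] open 91.6 grip 0.0 F [-1.2 -0.   0.1]
 shift cm (tool) [0.41 3.09 1.03] turn [-0.0003 -0.0037  0.0017]
2 [ 0.35462977 -0.04999161  0.02098716] [ 0.35725608 -0.04700725  0.02394203]
```

View pics/w0.png

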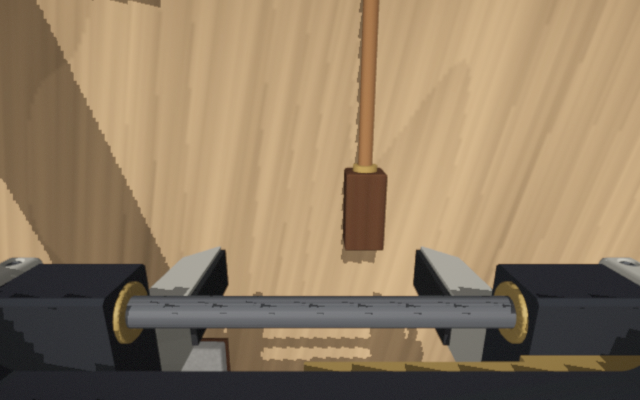

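Wrist view: the handle is centred at (365,208), and the rod runs up the picture to (370,0). I'll measure it from here.

Run:
```python
from h import *
c=dict(np.load("wrist0.npz")); P=cloud(c)
q=P[165:255,335:395].reshape(-1,3); h=q[(q[:,2]>.02)&(q[:,2]<.036)]
print("handle",len(h),h[:,2].mean(),cv2.minAreaRect((h[:,:2]*1000).astype(np.float32)))
r=P[0:160,350:390].reshape(-1,3); r=r[(r[:,2]>.012)&(r[:,2]<.03)]
l=cv2.fitLine(r[:,:2].astype(np.float32),cv2.DIST_HUBER,0,.01,.01).ravel();print("rod",l,r[:,2].max(),np.degrees(np.arctan2(-l[0],l[1])))
for n in("side0",):
    c=dict(np.load(n+".npz"));P=cloud(c);q=P[220:262,280:312].reshape(-1,3);q=q[q[:,2]>.02];print("pink",q.min(0),q.max(0))
    q=P[195:228,283:303].reshape(-1,3);q=q[(q[:,2]>.01)&(q[:,0]<.5)];print("knight",np.percentile(q,2,0),np.percentile(q,98,0))
```

```text
handle 3301 0.027914067119125047 ((576.3373413085938, -334.8250732421875), (28.12860870361328, 59.52836608886719), 12.10322380065918)
rod [ 0.21209979 -0.977248    0.5577676  -0.25128695] 0.02170137786579346 -167.75456
pink [ 0.35207404 -0.82849748  0.02007282] [ 0.41967404 -0.04682304  0.53047095]
knight [ 0.3532754  -0.15378783  0.01131465] [ 0.39394025 -0.03508842  0.07855142]
```

Emit:
carry_out --pt "0.26 1.52 0 0 0 0 1" --pt "0.26 1.52 0 0 0 0 1" --pt "0 0 0.5 0 0 0 1" --pt "0 0 1.2 0 0 0 1" --pt "0 0 1.2 0 0 0 1" --pt "0 0 1.2 0 0 0 1" --pt "0 0 1.2 0 0 0 1" --pt "0 0 0 0 0 0 1"

```text
time: 2.87
tool_pos: [0.5699, -0.3398, 0.0568]
tool_rot: [-3.137, -0.005, 1.78]
contact_force: [-1.0, 0.5, -0.3]
opening: 0.092
grip_force: 0.0
```

Run:
```python
from h import *
togo([.5765,-.336,.011],102.2)
```

```text
t 2.87 pos [ 0.5699 -0.3398  0.0568] rpy [-179.76   -0.26  101.98] open 92.0 grip 0.0 F [-1.   0.5 -0.3]
 shift cm (tool) [0.21 0.74 4.58] turn [-0.0042 -0.0046 -0.0038]
```

Emit:
carry_out --pt "0.2 0.74 0.5 0 0 0 1" --pt "0 0 1 0 0 0 1" --pt "0 0 1 0 0 0 1" --pt "0 0 0.8 0 0 0 1" --pt "0 0 0.5 0 0 0 1" --pt "0 0 0 0 0 0 1" --pt "0 0 0 0 0 0 1" --pt "0 0 0 0 0 0 1"

```text
time: 3.53
tool_pos: [0.5792, -0.3373, 0.0231]
tool_rot: [3.141, 0.001, 1.781]
contact_force: [0.4, -0.4, 0.3]
opening: 0.0915
grip_force: 0.0
```

Run:
```python
from h import *
togo([.5765,-.336,.011],102.2)
```

```text
t 3.53 pos [ 0.5792 -0.3373  0.0231] rpy [1.7997e+02 4.0000e-02 1.0203e+02] open 91.5 grip 0.0 F [ 0.4 -0.4  0.3]
 shift cm (tool) [ 0.18 -0.24  1.21] turn [ 0.0005  0.0007 -0.003 ]
```

Emit:
carry_out --pt "0.15 -0.15 0.5 0 0 0 1" --pt "0 0 0.4 0 0 0 1" --pt "0 0 0.2 0 0 0 1" --pt "0 0 0 0 0 0 1" --pt "0 0 0 0 0 0 0.1" --pt "0 0 0 0 0 0 0.1" --pt "0 0 0 0 0 0 0.1" --pt "0 0 0 0 0 0 0.1" --force 60

```text
time: 4.2
tool_pos: [0.5773, -0.336, 0.0119]
tool_rot: [3.141, 0.0, 1.781]
contact_force: [-0.1, 0.4, -0.3]
opening: 0.0697
grip_force: 0.0
```

Emit:
carry_out --pt "0 0 0 0 0 0 0.1" --pt "0 0 0 0 0 0 0.1" --pt "0 0 0 0 0 0 0.1" --pt "0 0 0 0 0 0 0.1" --pt "0 0 0 0 0 0 0.1" --pt "0 0 0 0 0 0 0.1" --pt "0 0 0 0 0 0 0.1" --pt "0 0 0 0 0 0 0.1"

```text
time: 4.87
tool_pos: [0.5773, -0.3359, 0.0117]
tool_rot: [3.142, 0.0, 1.781]
contact_force: [0.1, 0.3, -0.1]
opening: 0.0278
grip_force: 60.0
```

Emit:
carry_out --pt "0 0 -2 0 0 0 0.1" --pt "0 0 -2 0 0 0.07 0.1" --pt "0 0 -0.5 0 0 0.1 0.1" --pt "0 0 0 0 0 0.097 0.1" --pt "2 -2.54 0 0 0 0 0.1" --pt "2 -2.54 0 0 0 0 0.1" --pt "2 -2.54 0 0 0 0 0.1" --pt "1.9 -2.5 0 0 0 0 0.1"

```text
time: 5.53
tool_pos: [0.4793, -0.2501, 0.0566]
tool_rot: [-3.141, -0.0, 1.514]
contact_force: [0.0, -0.0, -0.3]
opening: 0.0277
grip_force: 60.0
```

Emit:
carry_out --pt "0 0 0 0 0 0 0.1" --pt "0 0 0 0 0 0 0.1" --pt "0 0 0 0 0 0 0.1" --pt "0 0 0 0 0 0 0.1" --pt "0 0 0 0 0 0 0.1" --pt "0 0 0 0 0 0 0.1" --pt "0 0 0 0 0 0 0.1" --pt "0 0 0 0 0 0 0.1"

```text
time: 6.2
tool_pos: [0.4809, -0.2514, 0.0566]
tool_rot: [-3.142, 0.0, 1.514]
contact_force: [-0.1, -0.3, -1.0]
opening: 0.0273
grip_force: 60.0
```

Run:
```python
from h import *
togo([.480,-.251,.034],86.7)
c=cams.read_camera("wrist"); np.savez("wrist1.npz",**c); s=cams.read_camera("side");np.savez("side1.npz",**s)
b=cv2.resize(s["image"][170:320,240:440],(800,600))[:450]
cv2.imwrite("pics/w1.png",c["image"]);cv2.imwrite("pics/s1.png",b)
```

```text
t 6.2 pos [ 0.4809 -0.2514  0.0566] rpy [-180.      0.     86.73] open 27.3 grip 60.0 F [-0.1 -0.3 -1. ]
 shift cm (tool) [ 0.04 -0.09  2.26] turn [-0.      0.0001  0.0005]
```

View pics/w1.png

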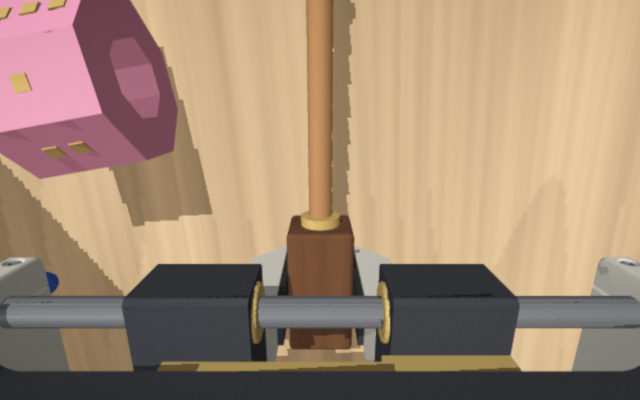

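View pics/s1.png

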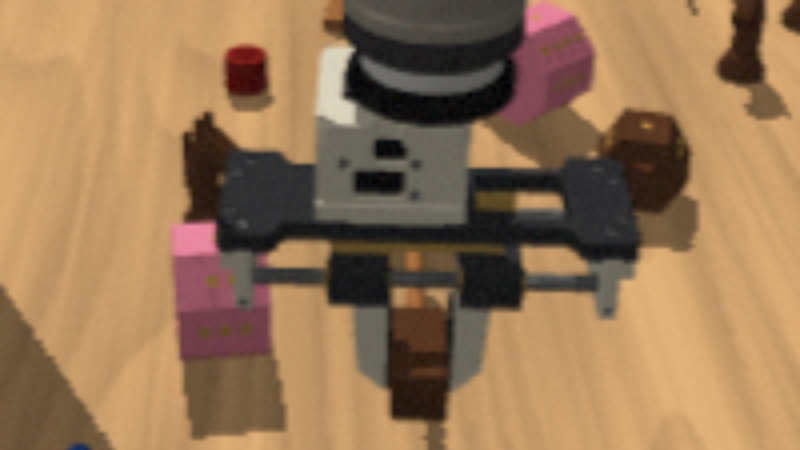

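Wrist view: the handle is in the jaws and the rod runs straight up from (320,220) to (320,0). The pink look-alike is at upper left, with its edge at (178,110). The side crop shows the gripper's left tab near that pink piece, so I'll check the clearance and the rod's level.

Run:
```python
from h import *
c=dict(np.load("wrist1.npz")); P=cloud(c)
hsv=cv2.cvtColor(c["image"],cv2.COLOR_BGR2HSV)
m=np.zeros(P.shape[:2],bool); m[:180,:180]=True
m&=(hsv[...,0]>150)&(hsv[...,1]>60)
q=P[m];print("pink",np.percentile(q,1,0).round(4),np.percentile(q,99,0).round(4))
r=P[0:205,295:345].reshape(-1,3); r=r[(r[:,2]>.04)&(r[:,2]<.08)]
for y0 in np.arange(-.23,-.07,.02):
    k=r[abs(r[:,1]-y0)<.004]
    if len(k): print("rod y",round(y0,3),"xmid",((k[:,0].max()+k[:,0].min())/2).round(4),"ztop",np.percentile(k[:,2],97).round(4))
for p in ((330,600),(360,600),(330,30),(285,600)): print("tab",p,P[p])
s=dict(np.load("side1.npz"));Q=cloud(s)
for p in ((247,392),(245,300),(235,390)): print("sidetab",Q[p])
t=Q[215:262,380:405].reshape(-1,3);t=t[t[:,1]<-.2];print(len(t),t[:,2].min() if len(t) else 0)
t=Q[215:262,293:306].reshape(-1,3);t=t[t[:,1]<-.2];print(len(t),t[:,2].min() if len(t) else 0)
```

```text
pink [ 0.3598 -0.1951  0.0068] [ 0.4066 -0.1293  0.0738]
rod y -0.21 xmid 0.4825 ztop 0.0649
rod y -0.19 xmid 0.4836 ztop 0.0651
rod y -0.17 xmid 0.4848 ztop 0.0652
rod y -0.15 xmid 0.4857 ztop 0.065
tab (330, 600) [ 0.55998046 -0.23910914  0.12131377]
tab (360, 600) [ 0.55969704 -0.24737608  0.12356333]
tab (330, 30) [ 0.40361441 -0.22705057  0.12553742]
tab (285, 600) [ 0.56024395 -0.22667017  0.11814719]
sidetab [ 0.56354829 -0.28980608  0.11874294]
sidetab [ 0.39627039 -0.2827358   0.11978649]
sidetab [ 0.55673708 -0.2918583   0.14692855]
521 0.11416066720489948
305 0.11438508016724114
```

Emit:
carry_out --pt "0 0 0.8 0 0 0 0.1" --pt "0 0 0.8 0 0 0 0.1" --pt "0 0 0.75 0 0 0 0.1" --pt "0 0 0 0 0 0 0.1" --pt "1 0 0 0 0 0 0.1" --pt "1 0 0 0 0 0 0.1" --pt "1 0 0 0 0 0 0.1" --pt "1 0 0 0 0 0 0.1"

```text
time: 6.97
tool_pos: [0.4831, -0.2099, 0.0335]
tool_rot: [3.141, 0.0, 1.514]
contact_force: [-0.4, 0.8, -1.3]
opening: 0.0275
grip_force: 60.0
```

Run:
```python
from h import *
togo([.4867,-.131,.033],86.7)
c=cams.read_camera("wrist"); np.savez("wrist2.npz",**c)
cv2.imwrite("pics/w2.png",c["image"][:260])
P=cloud(c); m=(P[...,2]>.066)&(P[...,2]<.08)&(P[...,1]>-.08)&(P[...,0]>.44)&(P[...,0]<.55)&(c["depth"]>0)
q=P[m]; print(len(q), cv2.minAreaRect((q[:,:2]*1000).astype(np.float32)) if len(q) else 0)
m=(P[...,2]>.01)&(P[...,2]<.08)&(P[...,1]>-.075)&(P[...,1]<.03)&(P[...,0]>.44)&(P[...,0]<.55)&(c["depth"]>0)
q=P[m]; print(len(q),np.percentile(q,1,0),np.percentile(q,99,0))
```

```text
t 6.97 pos [ 0.4831 -0.2099  0.0335] rpy [1.7998e+02 1.0000e-02 8.6760e+01] open 27.5 grip 60.0 F [-0.4  0.8 -1.3]
 shift cm (tool) [ 7.9  -0.09  0.05] turn [0.0003 0.0001 0.001 ]
0 0Traceback (most recent call last):
  File "<stdin>", line 8, in <module>
    return _quantile_unchecked(
        a, q, axis, out, overwrite_input, method, keepdims, weights)
    return _ureduce(a,
                    func=_quantile_ureduce_func,
    ...<5 lines>...
                    overwrite_input=overwrite_input,
                    method=method)
    r = func(a, **kwargs)
    result = _quantile(arr,
                       quantiles=q,
    ...<2 lines>...
                       out=out,
                       weights=wgt)
    slices_having_nans = np.isnan(arr[-1, ...])
                                  ~~~^^^^^^^^^
IndexError: index -1 is out of bounds for axis 0 with size 0
```

View pics/w2.png

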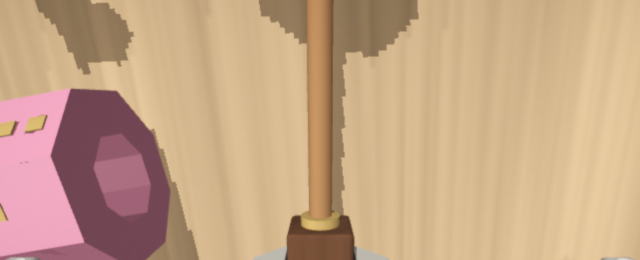

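Wrist view: the rod runs up from (320,220). The drum's shadow edge is at (340,40), and the drum itself is still out of view. I'll advance another 40 mm.

Emit:
carry_out --pt "0.8 0 0 0 0 0 0.1" --pt "0.8 0 0 0 0 0 0.1" --pt "0.8 0 0 0 0 0 0.1" --pt "0.8 0 0 0 0 0 0.1" --pt "0.8 0 0 0 0 0 0.1" --pt "0 0 0 0 0 0 0.1" --pt "0 0 0 0 0 0 0.1" --pt "0 0 0 0 0 0 0.1"

```text
time: 7.68
tool_pos: [0.4854, -0.1715, 0.0333]
tool_rot: [3.141, 0.0, 1.514]
contact_force: [-0.4, 0.4, 0.3]
opening: 0.0274
grip_force: 60.0
```

Run:
```python
from h import *
togo([.4867,-.131,.033],86.7)
c=cams.read_camera("wrist"); np.savez("wrist3.npz",**c)
P=cloud(c)[:230]; d=c["depth"][:230]; t=cams.read_camera("top"); np.savez("top2.npz",**t)
s=t["image"][150:230,250:350]
cv2.imwrite("pics/w3.png",np.hstack([c["image"][:260],]) )
m=(d>0)&(P[...,2]>.006)&(P[...,1]>-.09)&(P[...,0]>.43)&(P[...,0]<.56)
q=P[m];print(len(q)); 
for y in np.arange(-.09,0,.01):
    k=q[abs(q[:,1]-y)<.005]
    if len(k): print(round(y,2),len(k),k.min(0).round(3),k.max(0).round(3))
```

```text
t 7.68 pos [ 0.4854 -0.1715  0.0333] rpy [1.7998e+02 2.0000e-02 8.6740e+01] open 27.4 grip 60.0 F [-0.4  0.4  0.3]
 shift cm (tool) [ 4.06 -0.1   0.03] turn [0.0003 0.0003 0.0008]
3116
-0.09 348 [ 0.485 -0.09   0.036] [ 0.494 -0.085  0.043]
-0.08 738 [ 0.485 -0.085  0.035] [ 0.495 -0.075  0.042]
-0.07 768 [ 0.485 -0.075  0.036] [ 0.495 -0.065  0.043]
-0.06 588 [ 0.486 -0.065  0.015] [ 0.524 -0.055  0.042]
-0.05 674 [ 0.461 -0.055  0.006] [ 0.521 -0.05   0.02 ]
```

View pics/w3.png

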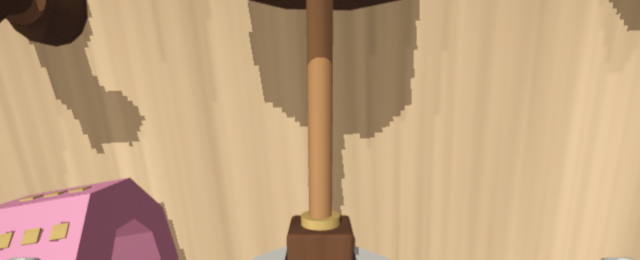

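The drum's near face shows at the top edge (330,3), with the rod entering at its middle and no force on the wrist. I'll push on 40 mm, then lift.

Emit:
carry_out --pt "0.8 0.02 0 0 0 0 0.1" --pt "0.8 0.02 0 0 0 0 0.1" --pt "0.8 0.02 0 0 0 0 0.1" --pt "0.8 0.02 0 0 0 0 0.1" --pt "0.8 0.02 0 0 0 0 0.1" --pt "0 0 0 0 0 0 0.1" --pt "0 0 0 0 0 0 0.1" --pt "0 0 0 0 0 0 0.1"

```text
time: 8.45
tool_pos: [0.4887, -0.1315, 0.0333]
tool_rot: [3.141, 0.0, 1.514]
contact_force: [0.0, 0.5, 0.1]
opening: 0.0276
grip_force: 60.0
```

Emit:
carry_out --pt "0 0 -0.4 0 0 0 0.1" --pt "0 0 -0.4 0 0 0 0.1" --pt "0 0 -0.4 0 0 0 0.1" --pt "0 0 -0.4 0 0 0 0.1" --pt "0 0 -0.4 0 0 0 0.1" --pt "0 0 -0.4 0 0 0 0.1" --pt "0 0 -0.4 0 0 0 0.1" --pt "0 0 0 0 0 0 0.1"

```text
time: 9.12
tool_pos: [0.489, -0.1317, 0.0621]
tool_rot: [3.14, 0.001, 1.514]
contact_force: [0.1, 0.6, -1.5]
opening: 0.0276
grip_force: 60.0
```

Run:
```python
from h import *
togo([.4867,-.131,.033],86.7)
c=cams.read_camera("wrist"); s=cams.read_camera("side")
cv2.imwrite("pics/m4.png",np.hstack([cv2.resize(c["image"],(480,300)),cv2.resize(s["image"][150:250,270:376],(318,300))]))
P=cloud(c);r=P[0:230,290:350].reshape(-1,3); r=r[(r[:,2]>.045)&(r[:,2]<.12)]
for y0 in np.arange(-.11,-.03,.01):
    k=r[abs(r[:,1]-y0)<.004]
    if len(k): print("y",round(y0,3),k[:,0].min().round(4),k[:,0].max().round(4),"ztop",np.percentile(k[:,2],97).round(4))
```

```text
t 9.12 pos [ 0.489  -0.1317  0.0621] rpy [1.7992e+02 3.0000e-02 8.6740e+01] open 27.6 grip 60.0 F [ 0.1  0.6 -1.5]
 shift cm (tool) [ 0.06 -0.24  2.91] turn [0.0014 0.0006 0.0006]
y -0.11 0.4992 0.5033 ztop 0.0616
y -0.1 0.4774 0.4983 ztop 0.0734
y -0.09 0.4857 0.4955 ztop 0.0706
y -0.08 0.4863 0.496 ztop 0.0705
y -0.07 0.4866 0.4969 ztop 0.0705
y -0.06 0.4872 0.4974 ztop 0.0705
y -0.05 0.4826 0.5028 ztop 0.089
y -0.04 0.4833 0.5031 ztop 0.089
```

View pics/m4.png

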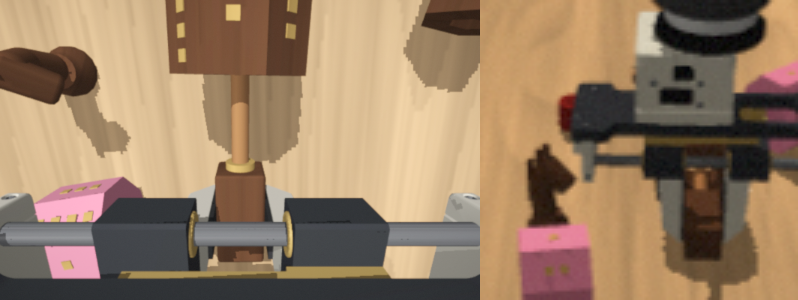

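The drum hangs on the rod, with its near face at (237,72) and its top at z = 0.089, which matches the expected value. Next I'll lift it high and turn to the stand's yaw.

Emit:
carry_out --pt "0 0 -0.7 0 0 0 0.1" --pt "0 0 -1.3 0 0 0 0.1" --pt "0 0 -1.8 0 0 0 0.1" --pt "0 0 -1.9 0 0 0.02 0.1" --pt "0 0 -1.9 0 0 0.03 0.1" --pt "0 0 -1.6 0 0 0.03 0.1" --pt "0 0 -0.9 0 0 0.025 0.1" --pt "0 0 -0.3 0 0 0.012 0.1"

```text
time: 9.88
tool_pos: [0.4892, -0.1317, 0.1668]
tool_rot: [3.139, 0.001, 1.395]
contact_force: [1.0, 0.0, -1.9]
opening: 0.0276
grip_force: 60.0
```

Emit:
carry_out --pt "0 0 0 0 0 0 0.1" --pt "0 0 0 0 0 0 0.1" --pt "0.5 -0.11 0 0 0 0 0.1" --pt "1 -0.21 0 0 0 0 0.1" --pt "1.5 -0.32 0 0 0 0 0.1" --pt "2 -0.42 0 0 0 0 0.1" --pt "2 -0.42 0 0 0 0 0.1" --pt "2 -0.42 0 0 0 0 0.1"

```text
time: 10.55
tool_pos: [0.4847, -0.0378, 0.1645]
tool_rot: [-3.14, -0.0, 1.397]
contact_force: [-1.1, -1.0, -1.6]
opening: 0.0278
grip_force: 60.0
```

Emit:
carry_out --pt "2 -0.42 0 0 0 0 0.1" --pt "2 -0.42 0 0 0 0 0.1" --pt "2 -0.42 0 0 0 0 0.1" --pt "2 -0.42 0 0 0 0 0.1" --pt "2 -0.42 0 0 0 0 0.1" --pt "1.5 -0.32 0 0 0 0 0.1" --pt "1 -0.21 0 0 0 0 0.1" --pt "0.5 -0.1 0 0 0 0 0.1"

```text
time: 11.22
tool_pos: [0.4803, 0.0949, 0.1647]
tool_rot: [-3.14, 0.0, 1.399]
contact_force: [-0.9, -0.1, -2.2]
opening: 0.0276
grip_force: 60.0
```

Run:
```python
from h import *
togo([.478,.1936,.165],80)
for n in("wrist","side","top"):
    c=cams.read_camera(n);np.savez(n+"5.npz",**c)
    if n=="wrist": w=c["image"]
    if n=="side": s=c["image"]
cv2.imwrite("pics/m5.png",np.hstack([cv2.resize(w,(480,300)),cv2.resize(s[90:200,270:387],(318,300))]))
```

```text
t 11.22 pos [0.4803 0.0949 0.1647] rpy [-1.7993e+02  1.0000e-02  8.0140e+01] open 27.6 grip 60.0 F [-0.9 -0.1 -2.2]
 shift cm (tool) [ 9.68 -1.91 -0.03] turn [-0.0012  0.0001  0.0025]
```

View pics/m5.png

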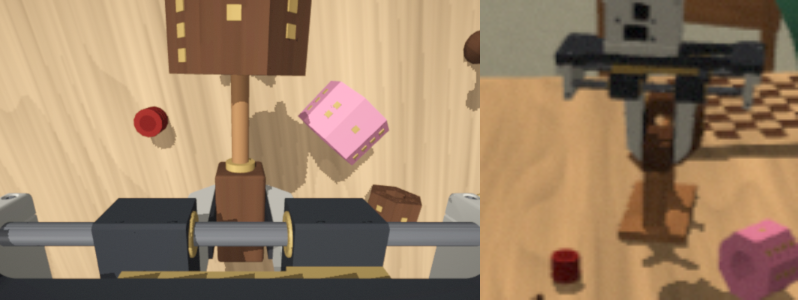

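Wrist view: the drum is still square on the rod (237,72), the pink look-alike is at (345,122), and the stand is hidden below the drum. I'll go on above the seat and lower.

Emit:
carry_out --pt "0.5 -0.1 0 0 0 0 0.1" --pt "1 -0.2 0 0 0 0 0.1" --pt "1.5 -0.3 0 0 0 0 0.1" --pt "2 -0.39 0 0 0 0 0.1" --pt "2 -0.39 0 0 0 0 0.1" --pt "1.5 -0.3 0 0 0 0 0.1" --pt "0.8 -0.16 0 0 0 0 0.1" --pt "0.4 -0.08 0 0 0 0 0.1"

```text
time: 12.03
tool_pos: [0.4788, 0.1931, 0.1651]
tool_rot: [-3.141, 0.0, 1.398]
contact_force: [-0.5, -0.2, -2.0]
opening: 0.0275
grip_force: 60.0
```

Run:
```python
from h import *
togo([.478,.1936,.165],80)
c=cams.read_camera("wrist");np.savez("wrist6.npz",**c)
t=cams.read_camera("top");np.savez("top6.npz",**t);s=cams.read_camera("side");np.savez("side6.npz",**s)
cv2.imwrite("pics/m6.png",np.hstack([cv2.resize(c["image"],(480,300)),cv2.resize(s["image"][90:200,270:387],(318,300))]))
P=cloud(c);z=P[...,2];ok=c["depth"]>0
m=ok&(P[...,1]>.14)&(P[...,1]<.42)&(P[...,0]>.4)&(P[...,0]<.6)
for nm,a,b in(("base",.006,.018),("tips",.08,.109),("drumtop",.172,.21)):
    q=P[m&(z>a)&(z<b)][:,:2]*1000
    if len(q): print(nm,len(q),q.min(0).round(),q.max(0).round(),cv2.minAreaRect(q.astype(np.float32)))
```

```text
t 12.03 pos [0.4788 0.1931 0.1651] rpy [-179.99    0.     80.08] open 27.5 grip 60.0 F [-0.5 -0.2 -2. ]
 shift cm (tool) [ 0.03 -0.08  0.01] turn [-0.0001  0.      0.0014]
base 2594 [400. 140.] [529. 279.] ((468.2344055175781, 200.5738983154297), (160.8736114501953, 85.93598175048828), 69.31468200683594)
tips 1659 [454. 235.] [518. 258.] ((485.9502868652344, 246.8295440673828), (12.217530250549316, 63.34942626953125), 79.76553344726562)
drumtop 27526 [450. 163.] [531. 311.] ((484.18768310546875, 235.1248779296875), (142.76251220703125, 68.81771850585938), 79.32737731933594)
```

View pics/m6.png

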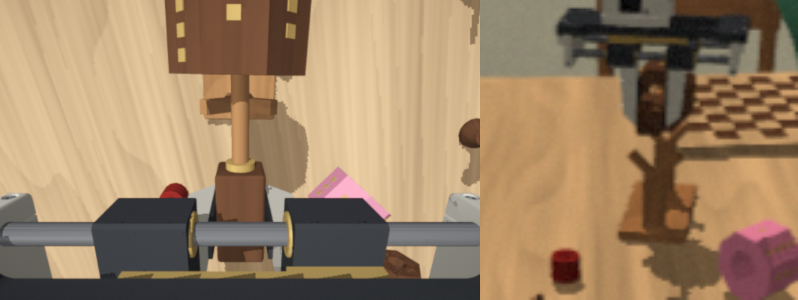

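Wrist view: the near post's fork is centred at (238,105), directly under the rod. Its tips give a post centre of (0.486, 0.2468) and yaw -10.2°, so the seat is about (0.495, 0.297). I'll apply a 2 mm correction and lower.

Emit:
carry_out --pt "0.2 -0.1 0 0 0 0.003 0.1" --pt "0 0 0.5 0 0 0 0.1" --pt "0 0 1.2 0 0 0 0.1" --pt "0 0 1.3 0 0 0 0.1" --pt "0 0 1.3 0 0 0 0.1" --pt "0 0 1.2 0 0 0 0.1" --pt "0 0 0.5 0 0 0 0.1" --pt "0 0 0 0 0 0 0.1"

```text
time: 12.85
tool_pos: [0.4775, 0.1936, 0.1039]
tool_rot: [-3.139, 0.001, 1.393]
contact_force: [-0.3, 0.2, -1.2]
opening: 0.0275
grip_force: 60.0
```

Emit:
carry_out --pt "0 0 0.4 0 0 0 0.1" --pt "0 0 0.4 0 0 0 0.1" --pt "0 0 0.4 0 0 0 0.1" --pt "0 0 0.4 0 0 0 0.1" --pt "0 0 0.3 0 0 0 0.1" --pt "0 0 0.1 0 0 0 0.1" --pt "0 0 0 0 0 0 0.1" --pt "0 0 0 0 0 0 0.1"

```text
time: 13.52
tool_pos: [0.4783, 0.1942, 0.0852]
tool_rot: [3.141, 0.0, 1.394]
contact_force: [-0.4, 0.1, -1.5]
opening: 0.0272
grip_force: 60.0
```

Run:
```python
from h import *
togo([.477,.1956,.082],80)
c=cams.read_camera("wrist");np.savez("wrist7.npz",**c)
P=cloud(c);z=P[...,2];y=P[...,1]
u=np.array([.177,.984]);n=np.array([.984,-.177]);seat=np.array([.495,.297])
m=(c["depth"]>0);m[235:]=False
s=(P[...,:2]-seat)@u;t=(P[...,:2]-seat)@n
for a in np.arange(-.085,.04,.006):
    k=m&(abs(s-a)<.003)&(abs(t)<.045)&(z>.07)
    if k.sum()>5: print(round(a*1000),"t",(np.percentile(t[k],[2,98])*1000).round(1),"z98",np.percentile(z[k],98).round(4))
```

```text
t 13.52 pos [0.4783 0.1942 0.0852] rpy [1.7999e+02 1.0000e-02 7.9870e+01] open 27.2 grip 60.0 F [-0.4  0.1 -1.5]
 shift cm (tool) [ 0.11 -0.15  0.32] turn [ 0.0001  0.0001 -0.0023]
-79 t [-12.1  14.3] z98 0.1007
-73 t [-6.8  8.8] z98 0.0968
-67 t [-3.8  5.7] z98 0.0937
-61 t [-3.7  5.6] z98 0.0938
-55 t [-29.9  29.8] z98 0.1034
-49 t [-30.1  29.9] z98 0.1035
-43 t [-28.5  28.9] z98 0.103
-37 t [-3.9  5.8] z98 0.0936
-31 t [-3.8  5.8] z98 0.0936
-25 t [-33.8  33. ] z98 0.1121
-19 t [-34.4  33.1] z98 0.1121
-13 t [-34.3  33.2] z98 0.1121
-7 t [-34.3  33.2] z98 0.1121
-1 t [-34.2  33.3] z98 0.1123
5 t [-35.   34.1] z98 0.112
11 t [-35.9  35.1] z98 0.0968
```

Everything is aligned: the rod is 1 mm off the fork centre, the drum is midway, and the axis is about 3.5 mm high. I'll lower it onto the forks and release.

Emit:
carry_out --pt "0 -0.05 0.15 0 0 0 0.1" --pt "0 -0.05 0.1 0 0 0 0.1" --pt "0 0 0.05 0 0 0 0.1" --pt "0 0 0.05 0 0 0 0.1" --pt "0 0 0 0 0 0 0.1" --pt "0 0 0 0 0 0 0.1" --pt "0 0 0 0 0 0 0.1" --pt "0 0 0 0 0 0 0.1"

```text
time: 14.23
tool_pos: [0.4775, 0.1944, 0.0823]
tool_rot: [3.141, -0.0, 1.394]
contact_force: [-2.1, -1.5, 5.5]
opening: 0.0279
grip_force: 60.0
```

Emit:
carry_out --pt "0 0 0 0 0 0 0.35" --pt "0 0 0 0 0 0 0.45" --pt "0 0 0 0 0 0 0.6" --pt "0 0 0 0 0 0 0.75" --pt "0 0 0 0 0 0 0.9" --pt "0 0 0 0 0 0 0.9" --pt "0 0 0 0 0 0 0.9" --pt "0 0 0 0 0 0 0.9"

```text
time: 14.9
tool_pos: [0.4773, 0.1944, 0.0816]
tool_rot: [-3.142, 0.0, 1.394]
contact_force: [-0.3, -0.0, 0.0]
opening: 0.0745
grip_force: 0.0
```

Run:
```python
from h import *
togo([.477,.1956,.082],80)
c=cams.read_camera("wrist")
P=cloud(c);z=P[...,2]
u=np.array([.177,.984]);n=np.array([.984,-.177]);seat=np.array([.495,.297])
m=(c["depth"]>0);m[235:]=False
s=(P[...,:2]-seat)@u;t=(P[...,:2]-seat)@n
for a in np.arange(-.085,.04,.006):
    k=m&(abs(s-a)<.003)&(abs(t)<.045)&(z>.07)
    if k.sum()>5: print(round(a*1000),"t",(np.percentile(t[k],[2,98])*1000).round(1),"z98",np.percentile(z[k],98).round(4))
```

```text
t 14.9 pos [0.4773 0.1944 0.0816] rpy [-1.800e+02  1.000e-02  7.986e+01] open 74.5 grip 0.0 F [-0.3 -0.   0. ]
 shift cm (tool) [ 0.12 -0.05 -0.04] turn [-0.      0.0001 -0.0025]
-79 t [-13.2  13.2] z98 0.0977
-73 t [-7.8  7.6] z98 0.0945
-67 t [-4.8  4.6] z98 0.0913
-61 t [-4.7  4.5] z98 0.0912
-55 t [-30.1  30. ] z98 0.1034
-49 t [-30.   29.8] z98 0.1035
-43 t [-28.8  28.8] z98 0.1029
-37 t [-4.9  4.7] z98 0.0913
-31 t [-4.9  4.7] z98 0.0912
-25 t [-34.6  32.1] z98 0.1097
-19 t [-35.4  32.1] z98 0.1099
-13 t [-35.3  32.2] z98 0.1097
-7 t [-35.1  32.3] z98 0.1097
-1 t [-35.   32.4] z98 0.1099
5 t [-36.   33.4] z98 0.1096
11 t [-37.2  34.4] z98 0.0925
```

Seated level and centred. I'll retreat straight up.

Emit:
carry_out --pt "0 0 -0.5 0 0 0 0.9" --pt "0 0 -1 0 0 0 0.9" --pt "0 0 -1.5 0 0 0 0.9" --pt "0 0 -2 0 0 0 0.9" --pt "0 0 -2 0 0 0 0.9" --pt "0 0 -2 0 0 0 0.9" --pt "0 0 -1 0 0 0 0.9" --pt "0 0 0 0 0 0 0.9"

```text
time: 15.62
tool_pos: [0.4786, 0.1948, 0.1846]
tool_rot: [3.136, -0.002, 1.394]
contact_force: [0.8, -0.2, 0.2]
opening: 0.0826
grip_force: 0.0
```

Emit:
carry_out --pt "0 0 0 0 0 0 0.9" --pt "0 0 0 0 0 0 0.9" --pt "0 0 0 0 0 0 0.9" --pt "0 0 0 0 0 0 0.9" --pt "0 0 0 0 0 0 0.9" --pt "0 0 0 0 0 0 0.9" --pt "0 0 0 0 0 0 0.9" --pt "0 0 0 0 0 0 0.9"

```text
time: 16.28
tool_pos: [0.4773, 0.1944, 0.1815]
tool_rot: [-3.141, 0.0, 1.394]
contact_force: [-0.0, 0.9, -1.0]
opening: 0.0829
grip_force: 0.0
```

Run:
```python
from h import *
togo([.477,.1956,.18],80)
c=cams.read_camera("wrist")
P=cloud(c);z=P[...,2]
u=np.array([.177,.984]);n=np.array([.984,-.177]);seat=np.array([.495,.297])
m=(c["depth"]>0)
s=(P[...,:2]-seat)@u;t=(P[...,:2]-seat)@n
for a in np.arange(-.145,.08,.01):
    k=m&(abs(s-a)<.003)&(abs(t)<.045)&(z>.07)&(z<.115)
    if k.sum()>5: print(round(a*1000),"t",(np.percentile(t[k],[2,98])*1000).round(1),"z98",np.percentile(z[k],98).round(4))
```

```text
t 16.28 pos [0.4773 0.1944 0.1815] rpy [-1.7999e+02  1.0000e-02  7.9860e+01] open 82.9 grip 0.0 F [-0.   0.9 -1. ]
 shift cm (tool) [ 0.12 -0.05  0.15] turn [-0.0002  0.0002 -0.0025]
-135 t [-12.7  12.2] z98 0.0998
-125 t [-13.7  13.2] z98 0.1005
-115 t [-13.6  13.1] z98 0.1007
-105 t [-13.4  13.7] z98 0.1006
-95 t [-14.   13.5] z98 0.1007
-85 t [-13.7  13.3] z98 0.1007
-75 t [-12.5  12.1] z98 0.0993
-65 t [-4.4  4.6] z98 0.0914
-55 t [-30.3  30.4] z98 0.1037
-45 t [-30.   29.3] z98 0.1034
-35 t [-5.   4.4] z98 0.0912
-25 t [-35.3  32.3] z98 0.1098
-15 t [-35.5  32.5] z98 0.1097
-5 t [-35.8  32.7] z98 0.1099
5 t [-35.3  32.9] z98 0.11
15 t [-35.1  33.1] z98 0.1098
25 t [-35.5  32.7] z98 0.1099
35 t [-4.6  4.7] z98 0.0908
```

```bash
python3 -c "
from h import *
print(robot.hand_in())"
```

```text
the job is handed in; nothing more can be done
None
```

The job is handed in, with no verdict returned: at the last wrist-camera check (16.3 s) the rod lay level in both forks, the eight-sided drum hung midway between the posts, the handle was outside them and the gripper was open and clear; I never approached the six-sided drum but did not re-measure it.

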